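Gauge an autoclaved centrifuge adapter and sort it

ROBOT

A 7-joint arm with a two-finger parallel gripper is mounted at the origin on the work surface. World frame = base frame: x ahead of the robot, y to its left, z up, the work surface at z = 0. Lengths are in m, angles in rad, forces in N, time in s.
With the tool pointing down it reaches from about 0.35 to 0.9 m from the base axis. Payload 19.9 kg.
Tool frame: the origin (TCP) lies between the finger pads; the fingertips stand 8 mm ahead of it and the grasp point (between the pads) lies 11 mm behind it (robot.tip_reach is the distance from the TCP to the fingertips, in m); z points along the fingers, y is the direction in which the jaws open and shut (so a half turn about z gives the same grasp; the last joint's range is limited). The gripper opens to 94 mm and grips with 3 to 60 N. Pads are 16 mm wide; open, the fingers measure 119 mm over their backs; the gripper's body (75 mm by 177 mm) begins 78 mm behind the grasp point.
Start: joints at [-1.149, 0.417, -0.01, 1.614, 0.005, 1.111, -0.053], TCP at [0.279, 0.559, 0.213] pointing down, gripper open.
Joint ranges: [-2.81, 2.81], [-0.39, 2.02], [-1.27, 1.25], [0.06, 2.57], [-1.19, 4.33], [0.19, 2], [-2.82, 2.82]. Speed limits (rad/s): [1.89, 1.89, 2.39, 2.39, 3.01, 3.01, 3.01].

INTERFACE

Orientations are given as a 3x3 rotation matrix whose columns are the frame's x, y, z axes.
In Python, from plant import robot gives the robot as it stands. Calls block until the motion is done:
- robot.reach(position, orientation): joint-space move of the TCP to a pose.
- robot.move_straight(position, rotation=None, max_speed=0.15, force_limit=None): straight line of the TCP; rotation=None keeps the orientation; max_speed is the mean speed in m/s. With force_limit (N) it stops when the force on the tool has changed by that much, and returns True; else False.
- robot.move_j(angles): joint-space move.
- robot.set_gripper(opening, squeeze=None): finger opening in m; squeeze is the grip in N (None keeps the last); returns when the fingers have stopped.
- robot.wait(seconds).
- robot.solve_ik(position, orientation): joint angles nearest the present ones, or None.
- robot.camera(name): name is "scene" or "top"; returns a dict with "image" (384x512x3 uint8, red, green, blue), "fx", "fy", "cx", "cy" (pixels), "extrinsics" (4x4, takes a point from world to camera coordinates). Camera axes: x right, y down, z forward; pixel columns grow to the right and rows downward; lengths in m; the calibration is good to about 2 mm. A picture is of the moment at which its call begins. There is no depth.
A pose or a line that the arm cannot do raises robot.PlanningError and nothing moves.
- robot.close_job(): hands the job in, once; it reports no verdict.
Readings, each from a call of its own:
- robot.get_clock(): time.
- robot.get_joints(): joint angles.
- robot.get_qvel(): joint speeds.
- robot.get_joint_torque(): joint torques, N m.
- robot.get_ee_pos(): TCP position.
- robot.get_tool_rot(): TCP orientation.
- robot.get_force(): force on the tool from outside, world axes, zero at the start.
- robot.get_torque(): the same for the moment, N m.
- robot.get_opening(): finger opening in m.
Only numpy, scipy, OpenCV 4.12 (cv2) and the standard library are available. Lean on these libraries where they do the work, as an engineer would, in place of code of your own. Each camera call takes 0.05 s, during which the arm holds its last target.

TASK

Check the blue centrifuge adapter that lies in line with the gauge pin: push it along its rails from its closed end, without ramming it, onto the pin as far as it will go. If it stops at the step, with the steel part of the pin inside it and the red part still bare, it is good: draw it off and lay it in the green tray; if it stops short at the nose, or takes the red part too and comes up to the shoulder, lay it in the red tray. Do not drop it, and leave the two waiting adapters and everything else where they are.

Things in the scene. Friction and masses are not known exactly. Their poses are not given: they have to be found in the camera images.
- gauge: Gauging stand, fixed: plate 250 mm (its x) by 160 mm (y), top 14 mm above the bench, with 3 pairs of level rails along x, centred at y = -35 mm (test rails, in line with the pin) and y = +25, +60 mm (waiting adapters). An adapter on the rails has its axis 62 mm above the bench, mouth to +x, the way it is pushed onto the pin. Origin: centre of its underside; z up.
- rail_end (a point): Middle between the free ends of the test rails, at the adapter's axis height (62 mm above the bench); nothing stands above the rails here. Each pair is two 7 mm steel rods, centres 18.5 mm apart and 16 mm below the adapter's axis, with free space below and beside them; adapters slide freely. They run 205 mm along the gauge's +x.
- pin_block (a point): Top centre of the dark block that holds the pin, 85 mm above the bench (a small screw on it reaches 94 mm). It is 20 mm thick along the gauge's x and 58 mm wide; its face is 6 mm behind the shoulder.
- pin_nose (a point): Centre of the free end of the gauge pin, on its axis, 62 mm above the bench. From here the bare steel GO part, 16 mm in diameter with a 4 mm tapered nose, runs 30 mm along the gauge's +x. An adapter whose mouth stops here, at the nose, is too tight.
- pin_step (a point): Centre of the step, 30 mm behind the nose, where the bare steel GO part meets the red NO-GO part (20 mm in diameter, 22 mm long). An adapter whose mouth stops here is good.
- pin_shoulder (a point): Centre of the dark shoulder (33 mm in diameter) at the root of the pin, 22 mm behind the step. An adapter that swallows the red part and whose mouth comes up to here is worn too wide.
- adapter_1: Centrifuge tube adapter: blue plastic cylinder, 30 mm diameter, 75 mm long, 45 g; one end closed (10 mm thick), the other an open mouth, bore 65 mm deep. Origin: on its axis, mid-length; x runs along the axis to the mouth. All three look alike outside (bores about 14, 18 and 22 mm). One lies in line with the gauge pin: the one to test. Places change; judge by gauging, not by name.
- adapter_2: Centrifuge tube adapter: blue plastic cylinder, 30 mm diameter, 75 mm long, 45 g; one end closed (10 mm thick), the other an open mouth, bore 65 mm deep. Origin: on its axis, mid-length; x runs along the axis to the mouth. All three look alike outside (bores about 14, 18 and 22 mm). One lies in line with the gauge pin: the one to test. Places change; judge by gauging, not by name.
- adapter_3: Centrifuge tube adapter: blue plastic cylinder, 30 mm diameter, 75 mm long, 45 g; one end closed (10 mm thick), the other an open mouth, bore 65 mm deep. Origin: on its axis, mid-length; x runs along the axis to the mouth. All three look alike outside (bores about 14, 18 and 22 mm). One lies in line with the gauge pin: the one to test. Places change; judge by gauging, not by name.
- mouth_1 (a point): Centre of the open mouth of adapter_1, on its axis, 37.5 mm from its origin.
- mouth_2 (a point): Centre of the open mouth of adapter_2, on its axis, 37.5 mm from its origin.
- mouth_3 (a point): Centre of the open mouth of adapter_3, on its axis, 37.5 mm from its origin.
- green_tray: Shallow open green plastic tray, outside 180 mm (its x) by 140 mm (its y) and 35 mm high, walls and floor 4 mm thick, 12 mm wide rims flush with the wall tops at its two x ends (204 mm over all), 300 g, loose, empty: for adapters that are good. Origin: centre of its underside.
- red_tray: Shallow open red plastic tray, outside 180 mm (its x) by 140 mm (its y) and 35 mm high, walls and floor 4 mm thick, 12 mm wide rims flush with the wall tops at its two x ends (204 mm over all), 300 g, loose, empty: for adapters that are too tight or too wide. Origin: centre of its underside.
- spray_bottle: Bystander: white and blue spray bottle, 76 mm across, 200 mm high. Origin: centre of its underside.
- timer: Bystander: white bench timer 75 x 70 x 22 mm. Origin: centre of its underside.
- caliper: Bystander: digital caliper 235 mm long lying flat beyond the stand. Origin: under the middle of its beam.
- marker: Bystander: marker pen 130 mm long, lying flat. Origin: on its underside near the middle.
Mind the look-alikes: they are no part of the job. Of the things that look like the green_tray, the smaller one is meant. Several things have the shape of the red_tray; the one meant has the colours described above.

How it is judged:
On the way:
1. The adapter in line with the pin has been pushed from its closed end until its mouth is at its stop (nose, step or shoulder, as its bore allows), within 3 mm, with the hand behind its closed end (((distance between mouth_1 and pin_shoulder below 0.003 m and angle between the x axis of adapter_1 and the x axis of gauge, either way round below 0.1 rad and x of the grasp point in the frame of adapter_1 below -0.0375 m) or (distance between mouth_2 and pin_step below 0.003 m and angle between the x axis of adapter_2 and the x axis of gauge, either way round below 0.1 rad and x of the grasp point in the frame of adapter_2 below -0.0375 m) or (distance between mouth_3 and pin_nose below 0.003 m and angle between the x axis of adapter_3 and the x axis of gauge, either way round below 0.1 rad and x of the grasp point in the frame of adapter_3 below -0.0375 m))), for 0.2 s.
At the end, for the whole second after the job is handed in: The gauged adapter lies still and released on the floor of its tray (green if it stopped at the step, red if at the nose or shoulder): its middle inside the tray's outline and under 25 mm above the tray's underside. The two waiting adapters are within 10 mm of their start (((x of adapter_1 in the frame of red_tray between -0.085 and 0.085 m and y of adapter_1 in the frame of red_tray between -0.065 and 0.065 m and z of adapter_1 in the frame of red_tray below 0.025 m and contact force between the fingers and adapter_1 below 0.1 N and linear speed of adapter_1 below 0.03 m/s and distance of each of adapter_2, adapter_3 from where it was at the start of the episode below 0.01 m) or (x of adapter_2 in the frame of green_tray between -0.085 and 0.085 m and y of adapter_2 in the frame of green_tray between -0.065 and 0.065 m and z of adapter_2 in the frame of green_tray below 0.025 m and contact force between the fingers and adapter_2 below 0.1 N and linear speed of adapter_2 below 0.03 m/s and distance of each of adapter_1, adapter_3 from where it was at the start of the episode below 0.01 m) or (x of adapter_3 in the frame of red_tray between -0.085 and 0.085 m and y of adapter_3 in the frame of red_tray between -0.065 and 0.065 m and z of adapter_3 in the frame of red_tray below 0.025 m and contact force between the fingers and adapter_3 below 0.1 N and linear speed of adapter_3 below 0.03 m/s and distance of each of adapter_1, adapter_2 from where it was at the start of the episode below 0.01 m))); the robot touches nothing.
It fails at once if an adapter rammed against the gauging stand (over 40 N) (contact force between any of adapter_1, adapter_2, adapter_3 and gauge above 40 N).
It fails at once if an adapter dropped (falling free faster than 0.8 m/s, about 3 cm) ((linear speed of adapter_1 above 0.8 m/s and contact force between the fingers and adapter_1 below 0.05 N) or (linear speed of adapter_2 above 0.8 m/s and contact force between the fingers and adapter_2 below 0.05 N) or (linear speed of adapter_3 above 0.8 m/s and contact force between the fingers and adapter_3 below 0.05 N)).
It fails at once if a bystander or a tray shifted by more than 30 mm (distance of any of spray_bottle, timer, caliper, marker, green_tray, red_tray from where it was at the start of the episode above 0.03 m).
It fails at once if the spray bottle tipped over (angle between spray_bottle's own z axis and vertical above 0.5 rad).
It also fails if it takes over 50 s, if anything falls off the work surface, if the arm or the gripper's body presses on something with over 40 N, if the wrist force passes 120 N, or if a joint passes its speed limit or range.

## Working session

There is one attempt and no reset: what is moved stays moved. The work goes in short steps, each a Python script; the robot and the scene stay as the last script left them, time stands still between calls to the robot, and variables do not carry over. Pictures are saved under pics/ and viewed, and the job is handed in when it is done.

```bash
mkdir -p pics; ls
python3 - <<'E'
from plant import robot
import cv2,numpy as np
for n in("scene","top"):
    c=robot.camera(n); cv2.imwrite(f"pics/{n}0.png",cv2.resize(c["image"][:,:,::-1],(800,600),interpolation=cv2.INTER_CUBIC))
    np.savez(f"{n}0.npz",**c)
    print(n,c["fx"],c["cx"],c["cy"],np.round(c["extrinsics"],3).tolist())
print(robot.tip_reach,robot.get_clock(),robot.get_tool_rot().round(2))
E
```

```text
pics
scene 352.5328887302134 256.01507784085 191.47114758894696 [[-0.577, 0.817, -0.011, 0.39], [0.685, 0.476, -0.552, -0.2], [-0.445, -0.326, -0.834, 1.459], [0.0, 0.0, 0.0, 1.0]]
top 412.41911377103395 257.91443059374603 190.54597470454496 [[0.027, -1.0, 0.0, -0.134], [-0.997, -0.027, -0.077, 0.492], [0.077, 0.002, -0.997, 1.502], [0.0, 0.0, 0.0, 1.0]]
0.008 0.1 [[-0.89  0.45 -0.  ]
 [ 0.45  0.89 -0.  ]
 [-0.   -0.   -1.  ]]
```

View pics/scene0.png

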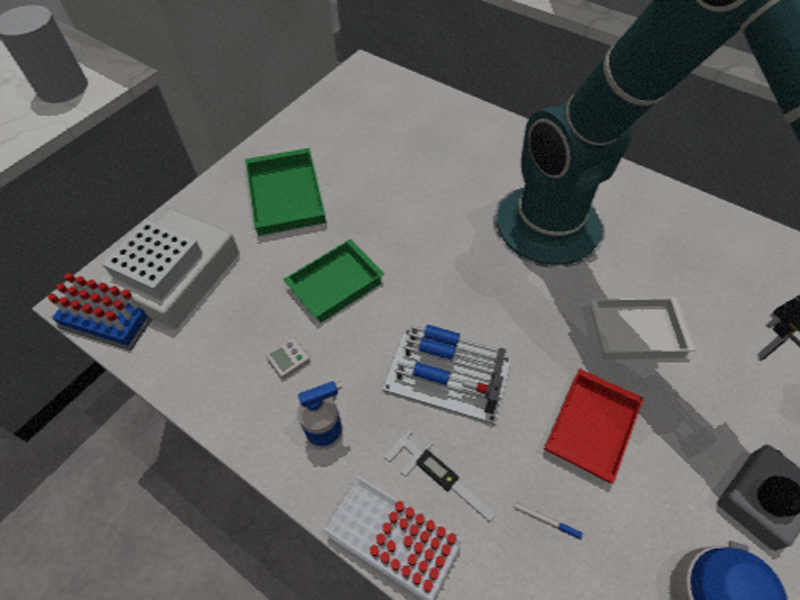

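View pics/top0.png

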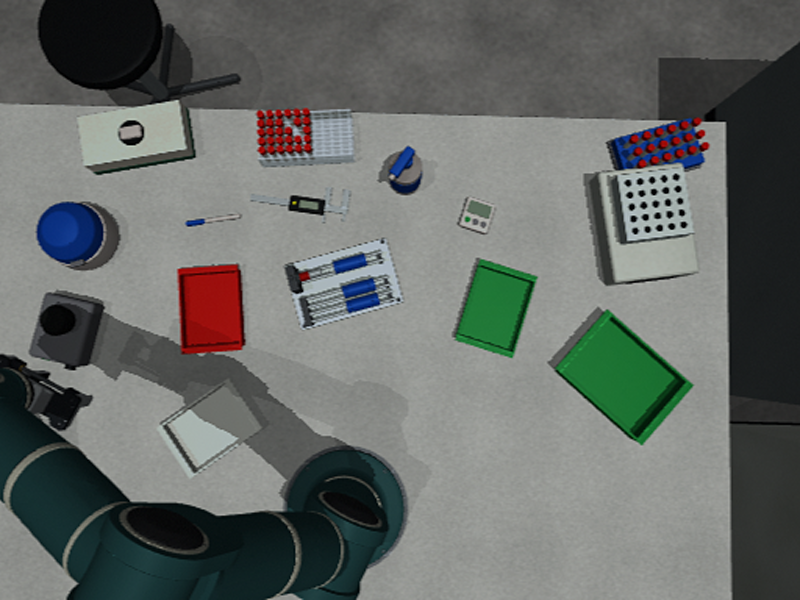

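```bash
cat > h.py <<'E'
import numpy as np,cv2
def load(n): return dict(np.load(n))
def ray(c,u,v):
    E=c["extrinsics"];R=E[:3,:3];t=E[:3,3]
    o=-R.T@t; d=R.T@np.array([(u-c["cx"])/c["fx"],(v-c["cy"])/c["fy"],1.]); return o,d
def onz(c,u,v,z):
    o,d=ray(c,u,v); return o+d*(z-o[2])/d[2]
def proj(c,p):
    q=c["extrinsics"]@np.append(p,1); return np.array([c["cx"]+c["fx"]*q[0]/q[2],c["cy"]+c["fy"]*q[1]/q[2]])
def blobs(mask,amin=15):
    n,l,s,ce=cv2.connectedComponentsWithStats(mask.astype(np.uint8))
    return [(l==i) for i in range(1,n) if s[i,4]>=amin]
E
python3 - <<'E'
from h import *
c=load("top0.npz");im=c["image"];hsv=cv2.cvtColor(im,cv2.COLOR_RGB2HSV);H,S,V=cv2.split(hsv)
def show(name,m,z,amin=40):
    for b in blobs(m,amin):
        ys,xs=np.nonzero(b); pts=np.c_[xs,ys].astype(np.float32)
        r=cv2.minAreaRect(pts); co=cv2.boxPoints(r)
        w=np.array([onz(c,*p,z)[:2] for p in co])
        d=np.linalg.norm(np.diff(w,axis=0),axis=1)
        print(name,len(xs),np.round(r[0],1),"ctr",w.mean(0).round(4),"sides",d[:2].round(3),"corners",w.round(3).tolist())
show("green",(H>50)&(H<75)&(S>150)&(V>40),0.035,300)
show("red",((H<6)|(H>174))&(S>150)&(V>60),0.035,300)
reg=np.zeros(H.shape,bool);reg[148:218,178:262]=1
show("blue",(H>105)&(H<125)&(S>120)&reg,0.068,20)
show("nogo",((H<8)|(H>172))&(S>110)&reg,0.065,3)
cv2.imwrite("pics/cropt.png",cv2.resize(im[143:223,178:268,::-1],None,fx=7,fy=7,interpolation=cv2.INTER_CUBIC))
s=load("scene0.npz")["image"]
cv2.imwrite("pics/crops.png",cv2.resize(s[200:275,240:335,::-1],None,fx=8,fy=8,interpolation=cv2.INTER_CUBIC))
E
```

```text
green 2018 [317.1 196.8] ctr [ 0.4776 -0.3372] sides [0.199 0.14 ] corners [[0.401, -0.243], [0.592, -0.298], [0.554, -0.432], [0.363, -0.376]]
green 3451 [398.9 241.1] ctr [ 0.3253 -0.6352] sides [0.186 0.263] corners [[0.34, -0.475], [0.481, -0.596], [0.31, -0.796], [0.171, -0.675]]
red 2047 [134.  197.6] ctr [0.4568 0.3297] sides [0.143 0.202] corners [[0.551, 0.411], [0.563, 0.269], [0.362, 0.249], [0.351, 0.39]]
blue 166 [223.6 168.2] ctr [0.5685 0.0039] sides [0.074 0.029] corners [[0.571, 0.043], [0.593, -0.027], [0.566, -0.036], [0.544, 0.035]]
blue 169 [229.3 183.9] ctr [ 0.5127 -0.018 ] sides [0.075 0.029] corners [[0.515, 0.022], [0.538, -0.049], [0.51, -0.058], [0.488, 0.013]]
blue 169 [231.7 193.3] ctr [ 0.4793 -0.0277] sides [0.075 0.029] corners [[0.482, 0.013], [0.504, -0.06], [0.477, -0.068], [0.455, 0.004]]
nogo 34 [194.  176.5] ctr [0.5363 0.1095] sides [0.022 0.018] corners [[0.545, 0.121], [0.546, 0.099], [0.528, 0.098], [0.527, 0.12]]
```

View pics/cropt.png

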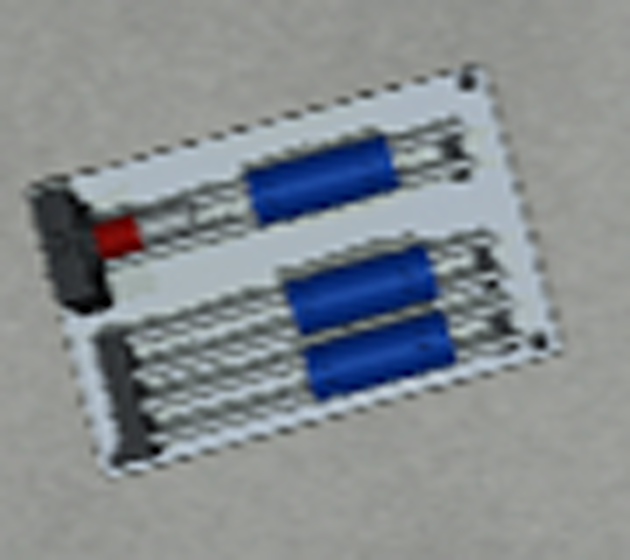

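View pics/crops.png

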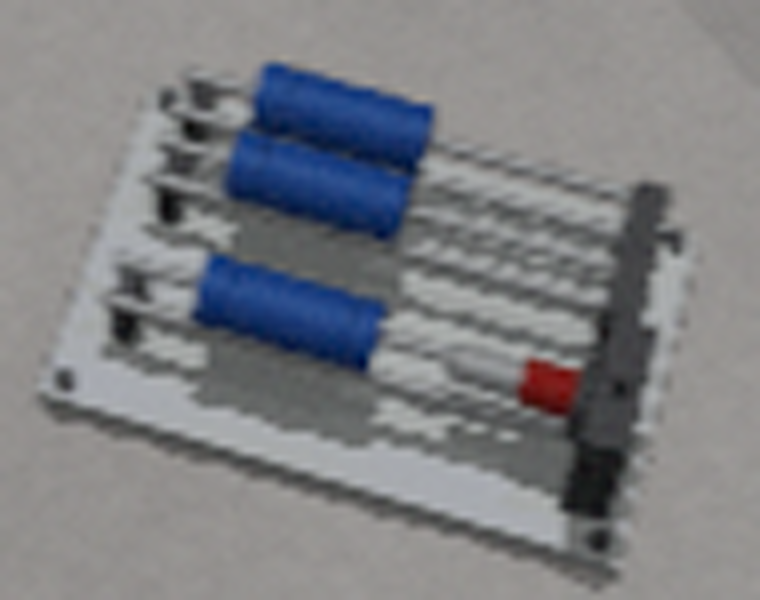

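Run:
```python
from h import *
for n,reg in (("top0.npz",(148,218,178,262)),("scene0.npz",(200,275,240,335))):
    c=load(n);im=c["image"];H,S,V=cv2.split(cv2.cvtColor(im,cv2.COLOR_RGB2HSV))
    m=np.zeros(H.shape,bool);m[reg[0]:reg[1],reg[2]:reg[3]]=1
    for nm,mm,a in(("blue",(H>105)&(H<125)&(S>120)&m,30),("red",((H<8)|(H>172))&(S>110)&m,8)):
        for b in blobs(mm,a):
            ys,xs=np.nonzero(b);w=onz(c,xs.mean(),ys.mean(),.062)
            co=np.cov(xs,ys);ev,vv=np.linalg.eigh(co);d=vv[:,1]
            p=onz(c,xs.mean()+5*d[0],ys.mean()+5*d[1],.062)-w
            print(n,nm,len(xs),(round(xs.mean(),1),round(ys.mean(),1)),w.round(4),"ang",np.degrees(np.arctan2(p[1],p[0])).round(1))
    if n[0]=="t":
        m2=((S<45)&(V>150)&m) | False
        k=cv2.morphologyEx(m2.astype(np.uint8),cv2.MORPH_CLOSE,np.ones((15,15)))
        b=max(blobs(k,200),key=lambda b:b.sum());ys,xs=np.nonzero(b)
        r=cv2.minAreaRect(np.c_[xs,ys].astype(np.float32));w=np.array([onz(c,*p,.014)[:2] for p in cv2.boxPoints(r)])
        print("plate",w.round(4).tolist(),w.mean(0),np.linalg.norm(np.diff(w,axis=0),axis=1))
```

```text
top0.npz blue 166 (np.float64(223.7), np.float64(168.2)) [0.5693 0.0044 0.062 ] ang 106.8
top0.npz blue 169 (np.float64(229.2), np.float64(183.9)) [ 0.5132 -0.0175  0.062 ] ang 107.8
top0.npz blue 169 (np.float64(231.8), np.float64(193.3)) [ 0.4799 -0.0276  0.062 ] ang 107.0
top0.npz red 34 (np.float64(194.2), np.float64(176.4)) [0.5368 0.1093 0.062 ] ang 100.6
plate [[0.3903, 0.1706], [0.6469, 0.1813], [0.6553, -0.1281], [0.3985, -0.1349]] [0.52275175 0.02223258] [0.25688172 0.30957888 0.256867  ]
scene0.npz blue 379 (np.float64(280.7), np.float64(218.6)) [ 0.4941 -0.025   0.062 ] ang -66.4
scene0.npz blue 200 (np.float64(275.6), np.float64(238.6)) [0.5663 0.0022 0.062 ] ang -73.0
scene0.npz red 38 (np.float64(308.2), np.float64(248.0)) [0.5342 0.1067 0.062 ] ang -98.7
```

Candidates, in 800x600 display pixels of the top view:
- **Blue cylinders:** (350,263) lies in line with the pin, which has its red part at (303,276). (358,287) and (362,302) are waiting. The blue bottle head, rack and dome are something else. I choose (350,263), and the crop confirms it is in line with the pin.
- **Green trays:** (495,308) measures 200x140 mm, and (622,376) is larger (263x186 mm). I choose the smaller.
- **Red-shaped trays:** red is at (212,308), and (212,428) is grey. I choose red.

The gauge axis angle is 107.2°.

```bash
cat >> h.py <<'E'
A=np.radians(107.2);U=np.array([np.cos(A),np.sin(A),0]);C0=np.array([0.5685,0.004,0.062])
Yt=np.array([np.sin(A),-np.cos(A),0.]);Zt=np.array([0,0,-1.]);R0=np.c_[np.cross(Yt,Zt),Yt,Zt]
def snap(robot,name,crop=None):
    out=[]
    for n in("scene","top"):
        c=robot.camera(n);np.savez(f"{n}_{name}.npz",**c);im=c["image"][:,:,::-1]
        v=(140,225,175,270) if n=="top" else (195,280,235,340)
        out.append(cv2.resize(im[v[0]:v[1],v[2]:v[3]],(400,340),interpolation=cv2.INTER_CUBIC))
    cv2.imwrite(f"pics/{name}.png",np.hstack(out))
E
python3 - <<'E'
from h import *
from plant import robot
robot.set_gripper(0.0)
p=robot.get_ee_pos();robot.move_straight([p[0],p[1],0.30],max_speed=.2)
b=C0-U*0.0595
robot.reach([b[0],b[1],0.20],R0)
snap(robot,"above")
robot.move_straight([b[0],b[1],0.10],max_speed=.1)
print(robot.get_clock(),robot.get_joints().round(2),robot.get_ee_pos(),b,robot.get_force(),robot.get_opening())
snap(robot,"above2")
E
```

```text
5.8083 [-0.38  0.54  0.56  1.82 -0.36  0.88  0.64] [ 0.58648623 -0.05291127  0.10060648] [ 0.58609463 -0.05283906  0.062     ] [ 0.28208381 -0.79559692 -0.45488896] 0.00039160610380028344
```

View pics/above2.png

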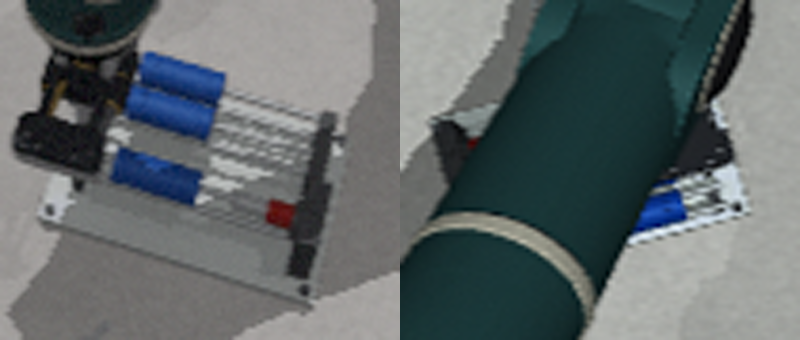

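The scene view shows the gripper behind the closed end of the test adapter, and the top view is blocked by the arm. I'll descend with a force guard.

Run:
```python
from h import *
from plant import robot
b=C0-U*0.0595
print(robot.move_straight([b[0],b[1],0.063],max_speed=.05,force_limit=5),robot.get_ee_pos())
snap(robot,"down")
f0=robot.get_force()
# slow push in stages, log
e=b+U*(0.0595-0.0455+0.012); 
e=b+U*0.040; e[2]=.063
h=robot.move_straight(e,max_speed=.03,force_limit=5)
q=robot.get_ee_pos();print(h,q,(q-C0)@U,robot.get_force()-f0,robot.get_clock())
snap(robot,"push1")
```

```text
False [ 0.58623755 -0.05292233  0.06318966]
False [ 0.57427    -0.01478982  0.06300124] -0.019655746099939687 [-1.46778427  0.16307071  1.42315705] 8.3833
```

View pics/down.png

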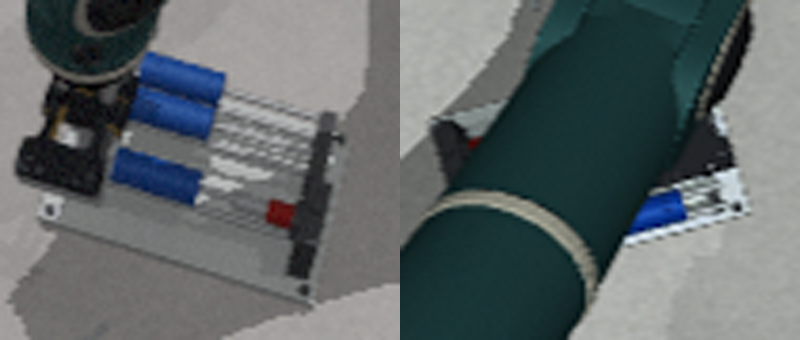

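View pics/push1.png

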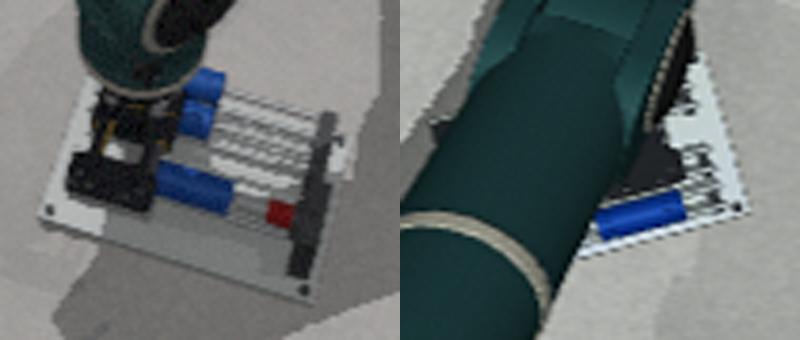

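Run:
```python
from h import *
from plant import robot
for s in (0.0,0.024,0.046):
    e=C0+U*s;e[2]=.063
    f0=robot.get_force()
    h=robot.move_straight(e,max_speed=.025,force_limit=5)
    q=robot.get_ee_pos();print(h,((q-C0)@U).round(4),(robot.get_force()-f0).round(2),((robot.get_force()-f0)@U).round(2),robot.get_clock())
    if h: break
snap(robot,"push2")
print(robot.get_force(),(robot.get_ee_pos()-C0)@U)
```

```text
False -0.0001 [ 0.7  -0.07 -0.04] -0.27 9.4167
False 0.0239 [-0.17  0.    0.04] 0.05 10.525
True 0.0334 [ 3.51 -4.11  2.5 ] -4.97 11.0417
[ 0.6239332  -1.53597106  2.4074497 ] 0.03340792346984056
```

View pics/push2.png

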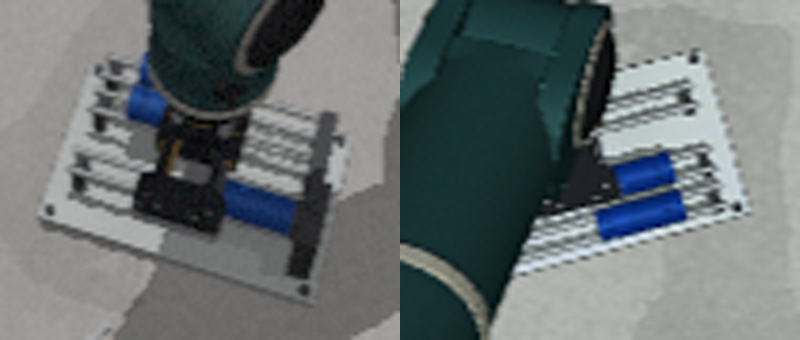

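Run:
```python
from h import *
from plant import robot
f0=robot.get_force()
e=C0+U*0.046;e[2]=.063
h=robot.move_straight(e,max_speed=.012,force_limit=10)
q=robot.get_ee_pos();print(h,((q-C0)@U).round(4),(robot.get_force()-f0).round(2),robot.get_clock())
robot.wait(.3)
print(((robot.get_ee_pos()-C0)@U).round(4),(robot.get_force()-f0).round(2))
snap(robot,"push3")
c=load("scene_push3.npz");cv2.imwrite("pics/push3z.png",cv2.resize(c["image"][225:275,275:335,::-1],None,fx=10,fy=10,interpolation=cv2.INTER_CUBIC))
im=c["image"];H,S,V=cv2.split(cv2.cvtColor(im,cv2.COLOR_RGB2HSV));m=np.zeros(H.shape,bool);m[235:270,280:325]=1
for b in blobs((H>105)&(H<125)&(S>120)&m,30):
    ys,xs=np.nonzero(b);w=np.array([onz(c,x,y,.068) for x,y in zip(xs,ys)]);s=(w-C0)@U;print(len(xs),s.min(),s.max())
c=load("scene0.npz");im=c["image"];H,S,V=cv2.split(cv2.cvtColor(im,cv2.COLOR_RGB2HSV));m=np.zeros(H.shape,bool);m[231:270,240:325]=1
for b in blobs((H>105)&(H<125)&(S>120)&m,30):
    ys,xs=np.nonzero(b);w=np.array([onz(c,x,y,.068) for x,y in zip(xs,ys)]);s=(w-C0)@U;print("start",len(xs),s.min(),s.max())
```

```text
True 0.0334 [ 0.84 -0.88 -0.98] 11.525
0.0333 [-0.38  0.81 -2.65]
171 0.057380261651843005 0.11888514847958953
start 200 -0.03733195073011609 0.0358715673486093
```

View pics/push3z.png

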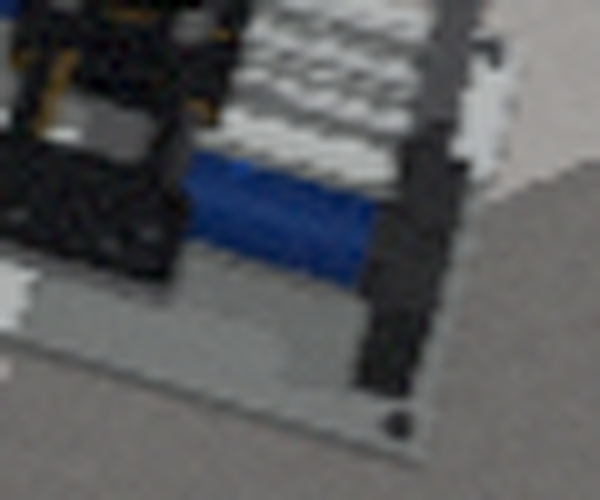

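The red part is completely swallowed. The mouth moved 83 mm, against 83.3 mm expected for the shoulder, and two pushes stopped at the same place. The adapter is too wide, so it goes in the red tray. Next I back off and grasp it gently.

Run:
```python
from h import *
from plant import robot
q=robot.get_ee_pos();p=q-U*0.015;robot.move_straight(p,max_speed=.06)
p[2]=.125;robot.move_straight(p,max_speed=.15)
robot.set_gripper(0.054,5)
g=C0+U*0.080;g[2]=.125;robot.move_straight(g,max_speed=.12)
f0=robot.get_force()
g[2]=.064;print(robot.move_straight(g,max_speed=.06,force_limit=5))
f1=robot.get_force()
snap(robot,"pre")
robot.set_gripper(0.0,5);robot.wait(.2)
f=robot.get_force();print(robot.get_opening(),(f-f1).round(2),"lat",((f-f1)@Yt).round(2),robot.get_ee_pos(),robot.get_clock())
snap(robot,"grip")
```

```text
False
0.029752172293145647 [-4.11 -1.14  6.2 ] lat -4.26 [0.54438863 0.08028435 0.06393921] 16.4833
```

View pics/grip.png

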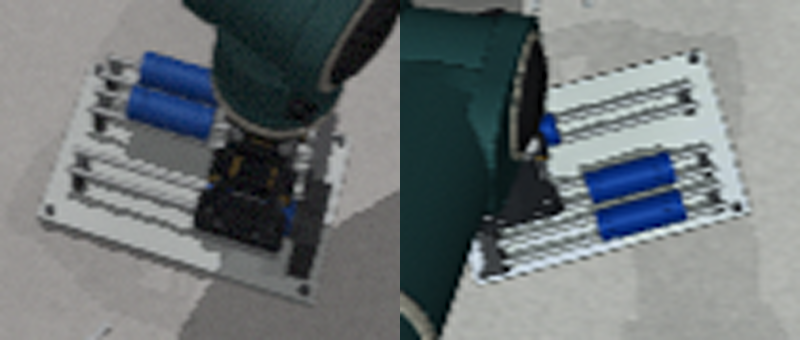

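Run:
```python
from h import *
from plant import robot
for k in range(3):
    q=robot.get_ee_pos();robot.move_straight(q-Yt*0.0008,max_speed=.02);robot.wait(.15)
    f=np.mean([robot.get_force() for _ in range(3)],axis=0);print(k,f.round(2),(f@Yt).round(2),robot.get_opening(),robot.get_clock())
```

```text
0 [1.22 0.25 0.87] 1.24 0.0301032751252165 16.9833
1 [4.05 0.87 2.36] 4.12 0.029995391512437165 17.3833
2 [5.03 0.71 2.12] 5.02 0.029952696358061224 17.7833
```

Run:
```python
from h import *
from plant import robot
q=robot.get_ee_pos();robot.move_straight(q+Yt*0.0016,max_speed=.02)
robot.set_gripper(0.0,15);robot.wait(.1)
q=robot.get_ee_pos();f0=robot.get_force();print(f0.round(2),robot.get_opening(),(q-C0)@U)
q=q.copy();q[2]+=0.0003
h=robot.move_straight(q-U*0.068,max_speed=.06,force_limit=12)
print(h,(robot.get_ee_pos()-C0)@U,(robot.get_force()-f0).round(2),robot.get_opening(),robot.get_clock())
snap(robot,"off")
```

```text
[-0.85 -0.31 -1.56] 0.02926867792872416 0.08003668598488166
False 0.012507066751371346 [ 1.62 -0.32  0.27] 0.029817686233357826 19.6333
```

View pics/off.png

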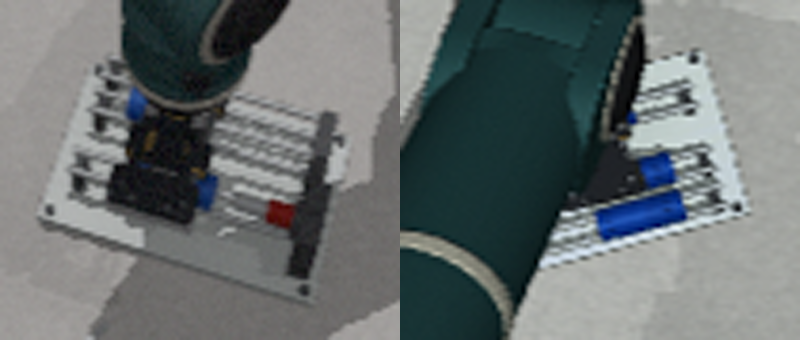

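Run:
```python
from h import *
from plant import robot
q=robot.get_ee_pos().copy();q[2]=.20;robot.move_straight(q,max_speed=.12)
print(robot.get_opening())
a=np.radians(5.7);Y=np.array([np.cos(a),np.sin(a),0]);R=np.c_[np.cross(Y,Zt),Y,Zt]
t=np.array([.457,.328,.20]);
robot.reach(t,R);print(robot.get_clock(),robot.get_opening())
c=robot.camera("scene");np.savez("sc_t.npz",**c);cv2.imwrite("pics/tray.png",cv2.resize(c["image"][190:320,320:470,::-1],None,fx=4,fy=4,interpolation=cv2.INTER_CUBIC))
```

```text
0.029753162224710607
22.2583 0.02964957702432012
```

View pics/tray.png

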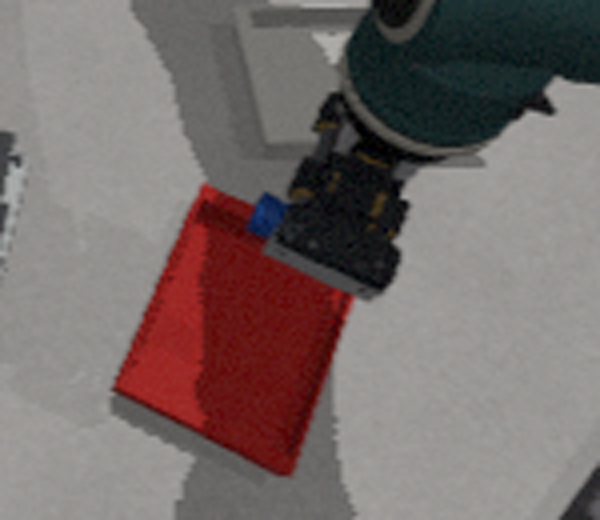

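The adapter is held, with the blue end at crop (268,215), 20 cm above the red tray. Height parallax explains the offset. I'll lower it under guard.

Run:
```python
from h import *
from plant import robot
p=robot.get_ee_pos().copy()
p[2]=.06;robot.move_straight(p,max_speed=.12)
p[2]=.0208;h=robot.move_straight(p,max_speed=.03,force_limit=4);print(h,robot.get_ee_pos(),robot.get_force().round(2))
c=robot.camera("scene");cv2.imwrite("pics/low.png",cv2.resize(c["image"][190:320,320:470,::-1],None,fx=4,fy=4,interpolation=cv2.INTER_CUBIC))
robot.set_gripper(.05);robot.wait(.3)
p=robot.get_ee_pos().copy();p[2]=.2;robot.move_straight(p,max_speed=.15)
robot.move_straight([.32,.48,.26],max_speed=.25)
print(robot.get_clock())
for n in("scene","top"):
    c=robot.camera(n);np.savez(n+"_end.npz",**c);cv2.imwrite(f"pics/end_{n}.png",cv2.resize(c["image"][:,:,::-1],(800,600)))
```

```text
True [0.45782162 0.32662297 0.02085742] [-1.66  0.21  7.03]
28.15
```

View pics/low.png

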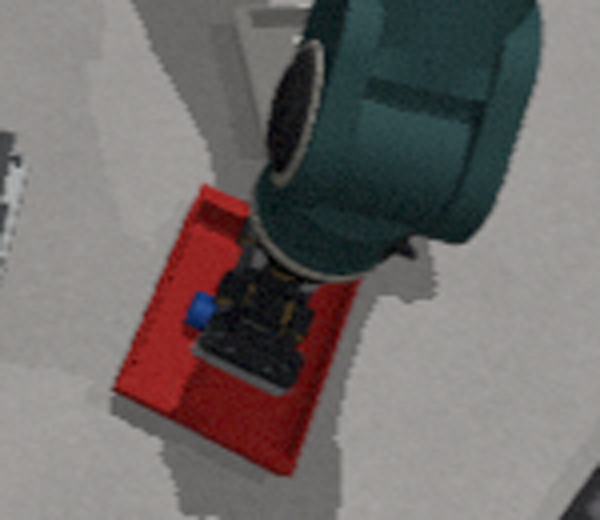

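View pics/end_scene.png

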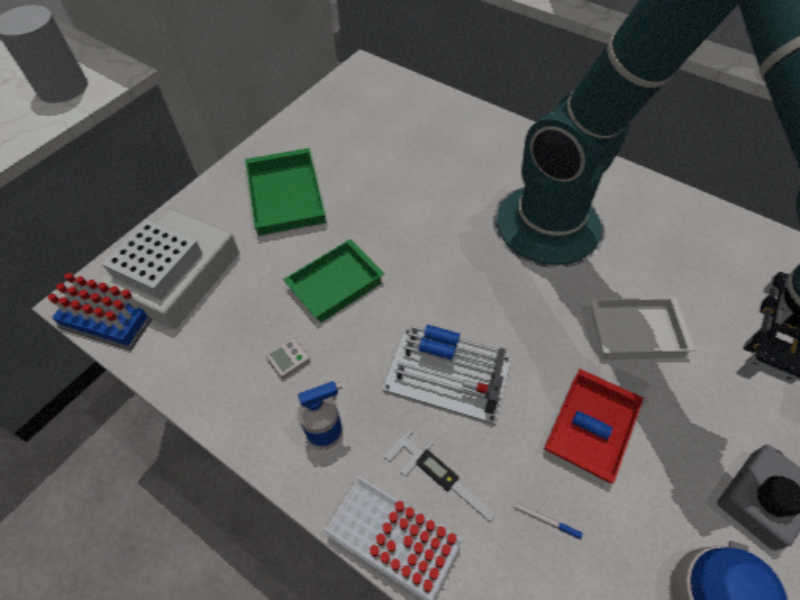

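View pics/end_top.png

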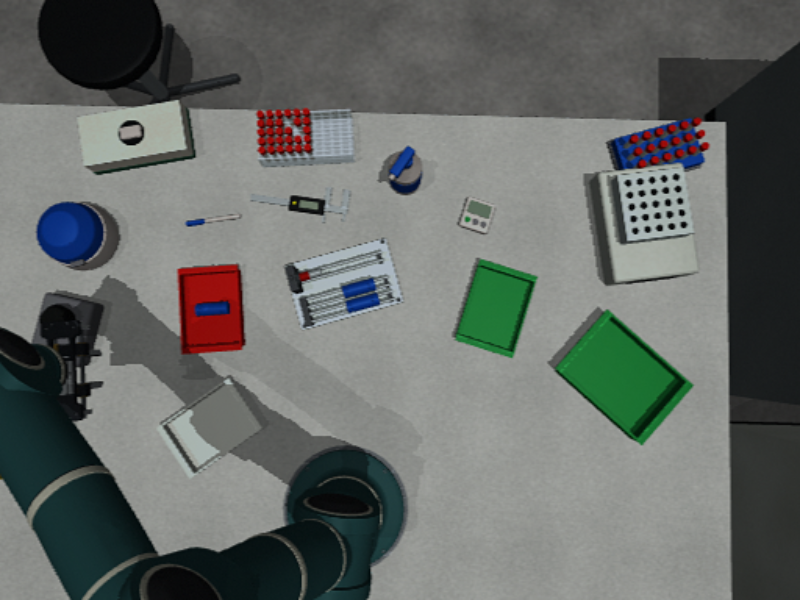

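The top view shows the adapter in the middle of the red tray at (212,308). The waiting adapters at (358,287) and (362,302) and the other objects look unmoved, and the hand is clear.

Run:
```python
from h import *
for n in("top0.npz","top_end.npz"):
    c=load(n);H,S,V=cv2.split(cv2.cvtColor(c["image"],cv2.COLOR_RGB2HSV));m=np.zeros(H.shape,bool);m[148:225,105:262]=1
    print(n,[onz(c,np.nonzero(b)[1].mean(),np.nonzero(b)[0].mean(),.062)[:2].round(4).tolist() for b in blobs((H>105)&(H<125)&(S>120)&m,60)])
from plant import robot
robot.close_job()
```

```text
top0.npz [[0.5693, 0.0044], [0.5132, -0.0175], [0.4799, -0.0276]]
top_end.npz [[0.5133, -0.0177], [0.4798, -0.0275], [0.4564, 0.3157]]
the job is handed in; nothing more can be done
```

The adapter in line with the pin is too wide, so I laid it in the red tray and handed the job in at about 28 s.

**Gauging:** I pushed it along the rails from its closed end with guarded force. The red part went fully inside, and the mouth travelled 83.0 mm, against 83.3 mm expected for the shoulder. A second push stopped at the same place. The finger position at the stop was about 4 mm short of what I had predicted. I put that down to fingers deeper than I assumed, since the camera measurement matched the shoulder.

**Placing:** I gripped it lightly, moved the hand sideways until the side force was near zero, drew it off the pin and set it down.

**Last checks:**
- The pictures show the adapter released in the middle of the red tray.
- The waiting adapters moved less than 0.5 mm by measurement.
- The trays and bystanders look unmoved.
- The hand is clear of everything.

No final check failed.

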